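# Prop the drying cabinet's door on its stay

### The arm

A 6-joint arm with a two-finger parallel gripper is mounted at the origin on the work surface. World frame = base frame: x ahead of the robot, y to its left, z up, the work surface at z = 0. Lengths are in m, angles in rad, forces in N, time in s.
With the tool pointing down it reaches from about 0.225 to 0.875 m from the base axis. Payload 3.4 kg.
Tool frame: the origin (TCP) lies on the centre line of the jaws, within the pads' length; the fingertips stand 19 mm ahead of it and the grasp point (between the pads) is the TCP; z points along the fingers, y is the direction in which the jaws open and shut (so a half turn about z gives the same grasp; the last joint's range is limited). The gripper opens to 85 mm and grips with 20 to 120 N. Pads are 22 mm wide; open, the fingers measure 114 mm over their backs; the gripper's body (76 mm by 85 mm) begins 54 mm behind the grasp point. The pads swing forward as they close: fully open they stand 13 mm farther back than shut.
Start: joints at [1.173, 0.276, 1.505, -0, 1.361, -0.121], TCP at [0.157, 0.553, 0.25] pointing down, gripper open.
Joint ranges: [-2.89, 2.89], [-0.75, 2.08], [0.22, 2.7], [-1.18, 4.32], [0.11, 2.71], [-2.7, 2.7]. Speed limits (rad/s): [2.57, 2.57, 3.14, 3.14, 3.14, 3.14].

### API

Orientations are given as a unit quaternion [w, x, y, z].
In Python, from rig import monitor, eyes, manip, models gives the robot as it stands.
- The arm moves only by the tool send_rows, never from a script. Its argument "deltas" is a list of rows, each an object with "dp": the shift along the world's x, y, z each as a share of 0.12 m, from -1 to 1, a list of three; "rotation": the turn, a rotation vector about the world's x, y, z each as a share of 0.5 rad, from -1 to 1, a list of three. In form: [{"dp": [dx, dy, dz], "rotation": [rx, ry, rz]}, ...]. A call has 1 to 12 rows; each row is the pose to reach, as a shift and turn from the pose commanded when the call began; what a row does not reach only later rows make up. A row lasts 1/12 s, in which the tool goes at most 41.7 mm and 7.16 degrees, less where a joint would pass 70% of its speed; a pose out of reach is approached as far as the arm can. A call with a number of a shift or a turn outside -1 to 1 is refused whole. A call with a gripper value outside its range is refused whole. "fingers" is the closure, from -1 (fully open) to 1 (shut), set as the call begins (left out, the last holds). The fingers move at their own pace and stop on an object; "grip_force" is the grip in N (left out, the last holds). Time passes only in rows, so rows that repeat a pose let the fingers close. It gives the time, the measured TCP pose, the force and the opening at its end, in the units of the state.
- monitor.get_state(): the state, without advancing time (a new reading comes with each control period).
- eyes.get_image(name): name is "scene" or "top"; returns a dict with "color" (384x512x3 uint8, red, green, blue), "depth" (384x512 float32, m along the optical axis (not along the pixel's ray), 0 where there is no reading), "mtx" (3x3 intrinsics, pixels), "rvec" (rotation vector, rad) and "tvec" (3), from world to camera coordinates, as OpenCV has them. Camera axes: x right, y down, z forward; pixel columns grow to the right and rows downward; lengths in m; the calibration is good to about 2 mm. A picture is of the moment at which its call begins.
- manip.sign_off(): hands the job in, once; it reports no verdict.
Trained networks look in a picture, given as the dict that the camera call returned (one of the last four; its "shot" number tells which), for a name from the list of things; names that differ only in an ending like _2 or _b are one class to them, and where a whole thing is asked for, a point or a joint stands for the part that bears it (a point fixed in the world has none). Each returns a list of dicts, best first, with "score" (0 to 1); they miss things now and then, are a little off and sometimes report something else, mostly with a low value. They report only what shows in the picture. A call takes as long as a camera call.
- models.find_in(name, picture): "box" ([left, top, right, bottom] in pixels, round what is visible of it).
The state is a dict: "clock": time; "qpos": joint angles; "qd": joint speeds; "effort": joint torques, N m; "position": TCP position; "ee_rot": TCP orientation; "contact_force": force on the tool from outside, world axes, zero at the start; "moment": the same for the moment, N m; "width": finger opening in m.
Only numpy, scipy, OpenCV 4.12 (cv2) and the standard library are available. Lean on these libraries where they do the work, as an engineer would, in place of code of your own. Each camera call takes 0.05 s, during which the arm holds its last target.

### The job

The sprung door of the little drying cabinet must stand ajar so that the plaster labels dry slowly. Open the door and drop the third hole of its stay bar, counted from the pivot on the door, over the peg on the cabinet's top, gently and fully home, then let go so that the stay alone holds the door. Do not force the bar onto the peg, and leave the other things where they are.

Things in the scene. Friction and masses are not known exactly. Their poses are not given: they have to be found in the camera images.
- cabinet: Plywood drying cabinet, fixed, 260 deep (x) by 340 wide (y) by 140 high; origin at the centre of its underside, z up, its front and door face its own -x (towards the robot).
- door (a joint): Opening angle of the glazed front door, rad: 0 closed, grows as it opens towards the cabinet's -x, up to 1.1. A spring shuts it whenever nothing holds it: 0.2 Nm closed, 0.5 Nm at 0.6 rad (about 3 to 4 N along the stay).
- door_hinge (a point): Point on the door's upright hinge axis, level with the cabinet's top, in the plane of the cabinet's front face, 150 mm to +y of its centre line. The door is 300 wide, 128 high, 15 thick and reaches from here towards -y when closed.
- pivot (a point): Centre of the stay's pivot (bar's mid thickness), on the door's top edge: 170 mm from the hinge axis along the door, 7.5 mm in front of it, 9.5 mm above the cabinet's top. Here the stay swivels freely and tilts up when its knob is lifted (0 to 0.7 rad). Let go, the bar drops until a stop here carries it level, its underside 7 mm above the cabinet's top.
- stay: Flat steel stay bar, 24 wide, 5 thick, 264 long from pivot to tip, 0.2 kg. Origin on the pivot at mid thickness; x along the bar to the knob, z out of its upper face. Four round through holes, 10.5 diameter, 106, 142, 178 and 214 from the pivot. At the start it lies level, swung to the -y side of the peg.
- knob (a point): Centre of the top of the dark wooden knob on the stay, an upright cylinder 18 diameter and 34 high standing on the bar 250 mm from the pivot.
- hole3 (a point): The third hole from the pivot (178 mm from it): its centre on the bar's underside.
- slot_plate: Dark steel plate 74 (x) by 28 (y) by 4 high screwed on the cabinet's top, axes as the cabinet's; origin at the centre of its underside, 55 mm in front of the cabinet's centre, on its centre line. It carries the peg.
- slot (a point): Centre of the slot on the plate's top. The upright steel peg, 8.5 diameter, tip edges slightly rounded, 14 high above the plate, is clamped in the slot: on its line (plate's y = 0) but up to 14 mm either way along x, differently each time, not measured: feel or see it. A bar riding on its tip drops when a hole comes over it; side load may call for a light press to go fully home.
- plaster_tub: Bystander: white closed tub 96 diameter, 75 high; origin under its centre.
- trowel: Bystander: spatula 280 long lying on the table.
- brush: Bystander: brush 200 long lying on the table.
- bottle: Bystander: dark wine bottle standing, 74 diameter, 290 high; origin under its centre.
- jar: Bystander: jar 64 diameter, 85 high; origin under its centre.
- tape_roll: Bystander: roll of paper tape 64 diameter, 19 high, lying on the cabinet's top at the back left corner (+x, +y).
- sanding_block: Bystander: cork block 75 by 40 by 28 lying on the cabinet's top at the front left corner (-x, +y).

How it is judged:
On the way:
1. the door has been pushed well open (value of joint door above 0.4 rad), for 0.2 s.
At the end, for the whole second after the job is handed in: The third hole sits over the peg: hole centre within 17 mm (x, the peg's slot) and 6 mm (y) of the slotted plate's centre, the bar's underside there at most 11 mm above the cabinet's top (home is 7), the door held at 0.42 to 0.78 rad by the stay, at rest and released (x of hole3 in the frame of slot_plate between -0.017 and 0.017 m and y of hole3 in the frame of slot_plate between -0.006 and 0.006 m and z of hole3 in the frame of slot_plate below 0.011 m and value of joint door between 0.42 and 0.78 rad and linear speed of stay below 0.02 m/s); the robot touches nothing.
It fails at once if more than 25 N on the peg or its plate (contact force between slot_plate and anything else above 25 N).
It fails at once if a bystander moved by more than 30 mm (distance of any of plaster_tub, trowel, brush, bottle, jar, tape_roll, sanding_block from where it was at the start of the episode above 0.03 m).
It also fails if it takes over 72 s, if anything falls off the work surface, if the arm or the gripper's body presses on something with over 40 N, if the wrist force passes 120 N, or if a joint passes its speed limit or range.

## Working session

There is one attempt and no reset: what is moved stays moved. The work goes in short steps, Python scripts to look and compute and a tool call to move; the robot and the scene stay as the last step left them, time stands still between calls to the robot, and variables do not carry over. Pictures are saved under pics/ and viewed, and the job is handed in when it is done.

Besides the shell and the picture viewer there is one more tool, called after "Call:" as a command line: name --argument value ..., lists and objects as JSON in quotes. send_rows: Moves the arm, as the interface text tells. Its arguments: {"type":"object","properties":{"deltas":{"type":"array","items":{"type":"object","properties":{"dp":{"type":"array","items":{"type":"number"}},"rotation":{"type":"array","items":{"type":"number"}}}}},"fingers":{"type":"number"},"grip_force":{"type":"number"}},"required":["deltas"]}

```bash
mkdir -p pics; ls
cat > h.py <<'E'
import numpy as np,cv2
from rig import monitor, eyes, manip, models
def grab(n,f=None):
    p=eyes.get_image(n)
    if f: cv2.imwrite('pics/'+f,cv2.cvtColor(p['color'],cv2.COLOR_RGB2BGR))
    return p
def w2p(p,X):
    return cv2.projectPoints(np.array(X,float).reshape(-1,3),np.array(p['rvec'],float),np.array(p['tvec'],float),np.array(p['mtx'],float),None)[0].reshape(-1,2)
def p2w(p,u,v,d=None):
    if d is None: d=p['depth'][int(round(v)),int(round(u))]
    K=np.array(p['mtx'],float);c=np.linalg.inv(K)@[u,v,1]*d
    R=cv2.Rodrigues(np.array(p['rvec'],float))[0]
    return R.T@(c-np.array(p['tvec'],float).ravel())
def p2plane(p,u,v,z):
    R=cv2.Rodrigues(np.array(p['rvec'],float))[0];K=np.array(p['mtx'],float)
    C=-R.T@np.array(p['tvec'],float).ravel();r=R.T@(np.linalg.inv(K)@[u,v,1])
    return C+r*(z-C[2])/r[2]
E
python3 - <<'E'
from h import *
a=grab('scene','s0.png');b=grab('top','t0.png')
s=monitor.get_state();print(s)
for n in ['cabinet','door','stay','knob','slot_plate','sanding_block','tape_roll','bottle','jar','plaster_tub']:
  for q,p in(('s',a),('t',b)):
    for r in models.find_in(n,p)[:2]: print(n,q,np.round(r['box'],1),round(r['score'],2))
E
```

```text
pics
{'clock': 0.1, 'qpos': array([ 1.17300749e+00,  2.76538162e-01,  1.50601385e+00,  3.35236284e-06,
        1.36071453e+00, -1.20980707e-01]), 'qd': array([-0.00200721, -0.00187119, -0.00376214,  0.00064497,  0.00101861,
       -0.00036851]), 'effort': array([ 1.30644992e-03, -4.17695940e+01, -2.46407264e+01, -4.60405431e-05,
        5.61139779e-03,  6.59312562e-06]), 'position': array([0.15695885, 0.55269808, 0.24951962]), 'ee_rot': array([-2.16248187e-04,  1.37962914e-01,  9.90437042e-01, -8.08524629e-04]), 'contact_force': array([-0.41470899, -0.08189111,  0.6421338 ]), 'moment': array([-0.02731855,  0.00926091,  0.02279315]), 'width': 0.0851871447102278}
cabinet s [206.3 166.  311.9 273. ] 0.96
cabinet t [238.2 195.2 248.6 217.6] 0.68
cabinet t [193.1 146.2 298.1 246.3] 0.6
door s [212.8 165.2 309.3 224.9] 0.83
door t [200.  160.4 276.3 245.4] 0.87
stay s [358.5 263.1 397.  305.9] 0.73
stay s [218.3 178.9 287.6 191.8] 0.69
stay t [242.1 165.4 277.5 226. ] 0.85
stay t [193.2 149.2 296.1 244.7] 0.29
knob s [215.8 178.5 290.2 192.6] 0.63
knob t [243.4 162.8 276.5 226.7] 0.62
knob t [198.8 163.3 275.7 244.7] 0.24
slot_plate s [259.8 194.5 280.5 199.4] 0.43
slot_plate s [216.6 180.5 289.5 190.4] 0.29
slot_plate t [241.2 164.9 275.2 230. ] 0.67
slot_plate t [240.9 197.7 247.9 215.3] 0.43
sanding_block s [273.4 209.3 297.9 223. ] 0.63
sanding_block s [212.3 168.9 308.7 225. ] 0.52
sanding_block t [200.1 187.4 215.4 205.4] 0.79
sanding_block t [239.7 194.1 251.2 213. ] 0.47
tape_roll s [225.6 215.9 246.6 235.6] 0.48
bottle s [252.6 247.4 289.8 334.4] 0.62
bottle s [212.2 180.9 286.1 192.5] 0.47
bottle t [139.5 136.8 167.6 169.4] 0.86
bottle t [128.3 231.5 154.4 256.2] 0.67
jar s [182.  146.9 193.7 175. ] 0.54
jar t [350.4 170.1 371.2 186.2] 0.66
plaster_tub s [357.9 261.1 395.7 305.3] 0.83
plaster_tub t [126.6 230.7 156.8 253.9] 0.93
```

Run:
```python
import cv2
a=cv2.imread('pics/s0.png');b=cv2.imread('pics/t0.png')
cv2.imwrite('pics/t0z.png',cv2.resize(b[130:265,120:310],(760,540),interpolation=3))
cv2.imwrite('pics/s0z.png',cv2.resize(a[140:290,180:380],(800,600),interpolation=3))
```

```text
(no output)
```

View pics/t0z.png

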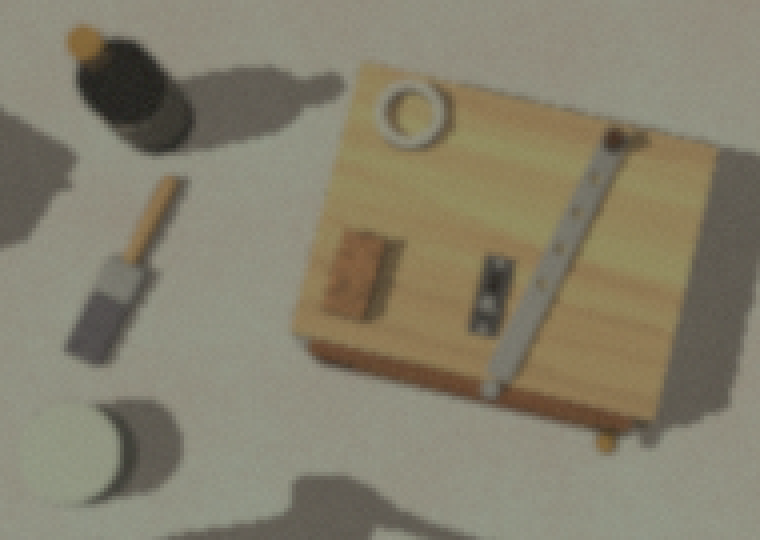

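View pics/s0z.png

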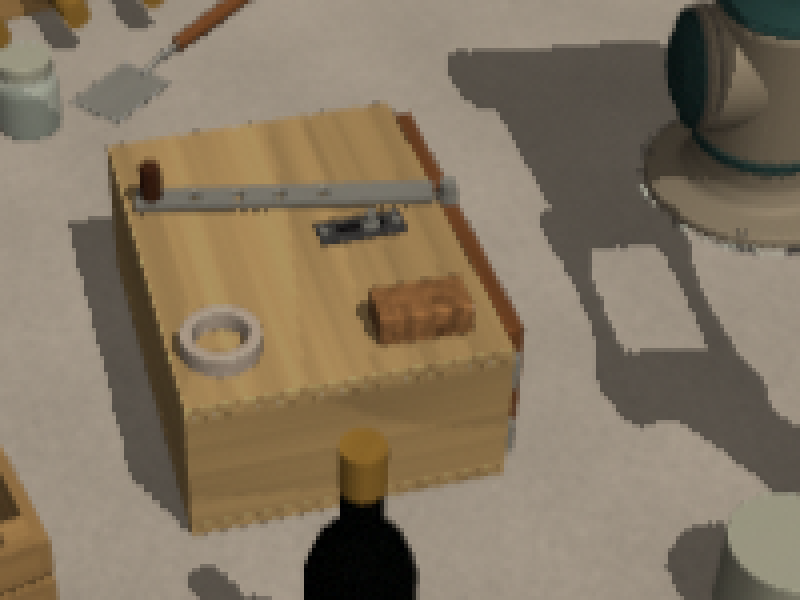

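View pics/t0.png

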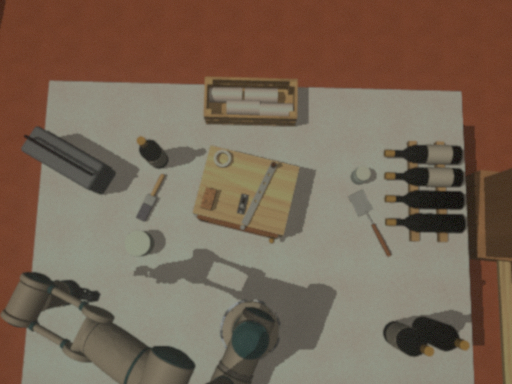

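View pics/s0.png

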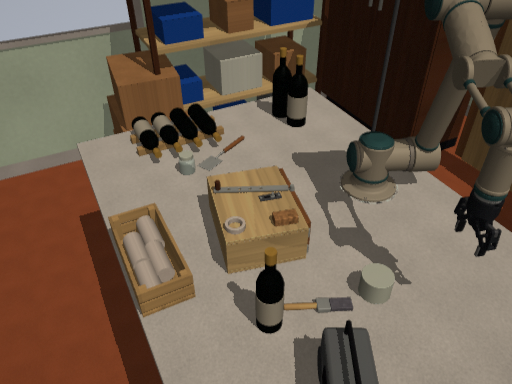

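The top view shows the cabinet turned about 13° with the stay running from the pivot at px (242,227) to the knob at (274,164). The plate is at (243,204), and the peg seems to sit near its front half. Next I compute the poses.

Run:
```python
from h import *
a=grab('scene');b=grab('top')
import pickle;pickle.dump((a,b),open('p0.pkl','wb'))
T=lambda x,y:(120+x/4-.4,130+y/4-.4)
S=lambda x,y:(180+x/4-.4,140+y/4-.4)
P={'BL':(363,65),'BR':(717,145),'FR':(655,418),'FL':(295,335)}
W={}
for k,v in P.items():
  w=p2plane(b,*T(*v),.14);W[k]=w;print(k,w.round(4), p2w(b,*T(*v)).round(3))
Q={'BL':(190,412),'BR':(110,148),'FR':(390,105),'FL':(518,352)}
for k,v in Q.items(): print('s',k,p2plane(a,*S(*v),.14).round(4))
for n,v,z in (('pivot',(490,388),.15),('knob',(614,137),.186),('plate',(492,295),.144)):
  print(n,p2plane(b,*T(*v),z).round(4),p2w(b,*T(*v)).round(3))
for n,v,z in (('pivot',(447,188),.152),('knob',(150,163),.186),('plate',(361,226),.144),('pegtip',(371,211),.158),('plate left',(320,235),.144),('plate r',(405,220),.144)):
  print('s',n,p2plane(a,*S(*v),z).round(4))
```

```text
BL [0.6778 0.1629 0.14  ] [0.678 0.163 0.139]
BR [ 0.6106 -0.166   0.14  ] [ 0.64  -0.18   0.003]
FR [ 0.3579 -0.1123  0.14  ] [ 0.358 -0.112  0.14 ]
FL [0.4254 0.215  0.14  ] [0.425 0.214 0.145]
s BL [0.6795 0.1669 0.14  ]
s BR [ 0.6083 -0.1625  0.14  ]
s FR [ 0.3571 -0.1056  0.14  ]
s FL [0.4298 0.224  0.14  ]
pivot [0.3808 0.0369 0.15  ] [0.38  0.037 0.16 ]
knob [ 0.6056 -0.0687  0.186 ] [ 0.606 -0.069  0.185]
plate [0.4657 0.0376 0.144 ] [0.465 0.038 0.146]
s pivot [0.3821 0.0366 0.152 ]
s knob [ 0.6071 -0.0693  0.186 ]
s plate [0.4661 0.0391 0.144 ]
s pegtip [0.4578 0.0406 0.158 ]
s plate left [0.5017 0.0338 0.144 ]
s plate r [0.4297 0.049  0.144 ]
```

Run:
```python
from h import *
import pickle
from scipy.optimize import least_squares
a,b=pickle.load(open('p0.pkl','rb'))
g=lambda p,x0,y0,w,h,k:cv2.resize(cv2.cvtColor(p['color'][y0:y0+h,x0:x0+w],cv2.COLOR_RGB2BGR),None,fx=k,fy=k,interpolation=0)
A=g(a,250,180,40,25,19);B=g(b,228,190,30,30,19)
cv2.imwrite('pics/pa.png',A);cv2.imwrite('pics/pb.png',B)
cx,cy,yw=.518,.028,-.2045
c,s=np.cos(yw),np.sin(yw);f=lambda x,y,z:[cx+c*x-s*y,cy+s*x+c*y,z]
# projected peg tip & base px for dx in list, and plate corners
for n,p in(('a',a),('b',b)):
  print(n,'corners',w2p(p,[f(-.055+i,j,.144) for i in(-.037,.037) for j in(-.014,.014)]).round(1).tolist())
  for dx in(-.014,-.007,0,.007,.014): print(dx,w2p(p,[f(-.055+dx,0,.144),f(-.055+dx,0,.158)]).round(1).tolist())
```

```text
a corners [[279.7, 191.5], [282.3, 196.6], [258.5, 195.3], [260.8, 200.5]]
-0.014 [[274.4, 195.2], [274.5, 192.0]]
-0.007 [[272.4, 195.6], [272.5, 192.3]]
0 [[270.4, 195.9], [270.4, 192.7]]
0.007 [[268.4, 196.3], [268.4, 193.0]]
0.014 [[266.3, 196.7], [266.4, 193.4]]
b corners [[243.6, 214.5], [236.0, 212.8], [248.2, 194.8], [240.7, 193.1]]
-0.014 [[241.3, 207.5], [241.2, 207.0]]
-0.007 [[241.7, 205.6], [241.6, 205.2]]
0 [[242.2, 203.8], [242.1, 203.3]]
0.007 [[242.6, 201.9], [242.5, 201.4]]
0.014 [[243.0, 200.0], [243.0, 199.5]]
```

View pics/pa.png

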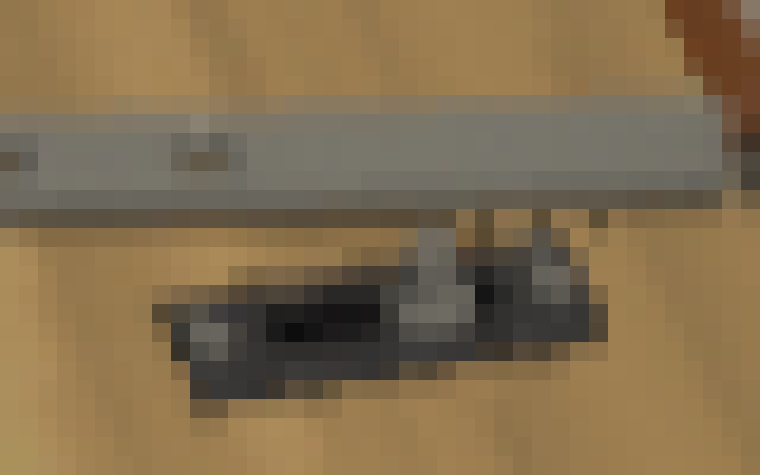

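View pics/pb.png

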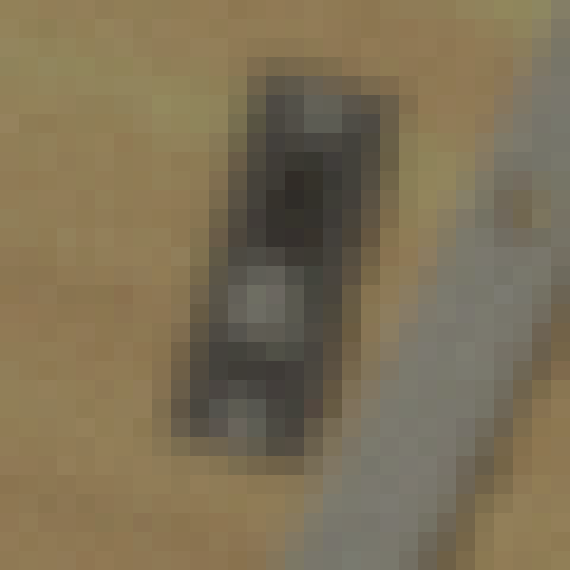

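Call:
send_rows --deltas '[{"dp": [0.2, -0.28, 0], "rotation": [0, 0, -0.1]}, {"dp": [0.4, -0.57, 0], "rotation": [0, 0, -0.2]}, {"dp": [0.625, -0.864, 0], "rotation": [0, 0, -0.32]}, {"dp": [0.625, -0.864, 0], "rotation": [0, 0, -0.32]}]' --fingers 0 --grip_force 30

```text
clock: 1.53
position: [0.235, 0.4445, 0.2504]
ee_rot: [0.002, 0.219, 0.976, -0.002]
contact_force: [-0.5, -0.0, -0.1]
width: 0.0427
```

Call:
send_rows --deltas '[{"dp": [0.2, -0.28, 0], "rotation": [0, 0, 0]}, {"dp": [0.4, -0.57, 0], "rotation": [0, 0, 0]}, {"dp": [0.625, -0.864, 0], "rotation": [0, 0, 0]}]'

```text
clock: 1.78
position: [0.3053, 0.3474, 0.2505]
ee_rot: [0.0, 0.216, 0.976, 0.0]
contact_force: [1.7, 0.1, 0.9]
width: 0.0424
```

Call:
send_rows --deltas '[{"dp": [0.2, -0.28, 0], "rotation": [0, 0, 0]}, {"dp": [0.4, -0.57, 0], "rotation": [0, 0, 0]}, {"dp": [0.625, -0.864, 0], "rotation": [0, 0, 0]}]'

```text
clock: 2.03
position: [0.3785, 0.246, 0.2506]
ee_rot: [0.0, 0.216, 0.976, 0.0]
contact_force: [0.3, 1.0, 0.1]
width: 0.0426
```

Call:
send_rows --deltas '[{"dp": [0.2, -0.28, 0], "rotation": [0, 0, 0]}, {"dp": [0.4, -0.57, 0], "rotation": [0, 0, 0]}, {"dp": [0.625, -0.864, 0], "rotation": [0, 0, 0]}]'

```text
clock: 2.28
position: [0.4517, 0.1448, 0.2507]
ee_rot: [0.0, 0.217, 0.976, 0.0]
contact_force: [0.5, 0.5, 0.3]
width: 0.0426
```

Call:
send_rows --deltas '[{"dp": [0.2, -0.28, 0], "rotation": [0, 0, 0]}, {"dp": [0.4, -0.57, 0], "rotation": [0, 0, 0]}, {"dp": [0.625, -0.864, 0], "rotation": [0, 0, 0]}]'

```text
clock: 2.53
position: [0.5248, 0.0437, 0.2506]
ee_rot: [0.0, 0.217, 0.976, 0.0]
contact_force: [0.1, 0.7, 0.9]
width: 0.0429
```

Call:
send_rows --deltas '[{"dp": [0.2, -0.28, 0], "rotation": [0, 0, 0]}, {"dp": [0.4, -0.57, 0], "rotation": [0, 0, 0]}, {"dp": [0.6, -0.85, 0], "rotation": [0, 0, 0]}, {"dp": [0.6, -0.85, 0], "rotation": [0, 0, 0]}, {"dp": [0.6, -0.85, 0], "rotation": [0, 0, 0]}]'

```text
clock: 2.95
position: [0.5972, -0.0584, 0.2494]
ee_rot: [-0.0, 0.218, 0.976, 0.0]
contact_force: [-0.9, 1.2, 0.3]
width: 0.0428
```

Call:
send_rows --deltas '[{"dp": [0, 0, 0], "rotation": [0, 0, 0]}, {"dp": [0, 0, 0], "rotation": [0, 0, 0]}]'

```text
clock: 3.12
position: [0.5953, -0.0554, 0.2503]
ee_rot: [-0.0, 0.216, 0.976, 0.0]
contact_force: [-0.6, 0.7, -0.5]
width: 0.0425
```

Run:
```python
from h import *
print(monitor.get_state()['position'])
b=grab('top','t1.png');a=grab('scene','s1.png')
A=cv2.imread('pics/s1.png')[120:270,180:340];cv2.imwrite('pics/s1z.png',cv2.resize(A,None,fx=4,fy=4,interpolation=2))
```

```text
[ 0.59525719 -0.05536174  0.25033201]
```

View pics/s1z.png

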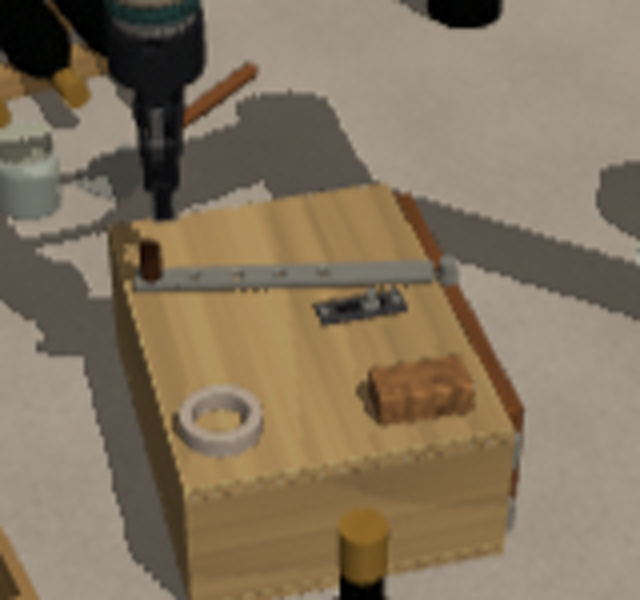

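The gripper is above and slightly short of the knob (knob px (217,181) in the full image). I'll correct sideways and then descend.

Call:
send_rows --deltas '[{"dp": [0.09, -0.115, 0], "rotation": [0, 0, 0]}, {"dp": [0.09, -0.115, -0.15], "rotation": [0, 0, 0]}, {"dp": [0.09, -0.115, -0.3], "rotation": [0, 0, 0]}, {"dp": [0.09, -0.115, -0.45], "rotation": [0, 0, 0]}, {"dp": [0.09, -0.115, -0.6], "rotation": [0, 0, 0]}, {"dp": [0.09, -0.115, -0.6], "rotation": [0, 0, 0]}, {"dp": [0.09, -0.115, -0.6], "rotation": [0, 0, 0]}]'

```text
clock: 3.8
position: [0.6059, -0.0693, 0.1781]
ee_rot: [-0.001, 0.216, 0.976, 0.0]
contact_force: [-0.1, 0.1, 0.3]
width: 0.0429
```

Run:
```python
from h import *
b=grab('top','t2.png');a=grab('scene','s2.png')
A=cv2.imread('pics/s2.png')[150:240,180:320];cv2.imwrite('pics/s2z.png',cv2.resize(A,None,fx=5,fy=5,interpolation=2))
```

```text
(no output)
```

View pics/s2z.png

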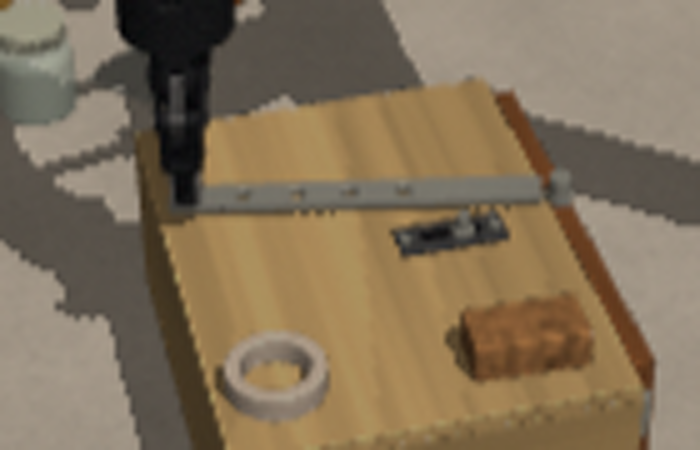

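The fingers straddle the knob, so I close them.

Call:
send_rows --deltas '[{"dp": [0, 0, 0], "rotation": [0, 0, 0]}, {"dp": [0, 0, 0], "rotation": [0, 0, 0]}, {"dp": [0, 0, 0], "rotation": [0, 0, 0]}, {"dp": [0, 0, 0], "rotation": [0, 0, 0]}, {"dp": [0, 0, 0], "rotation": [0, 0, 0]}, {"dp": [0, 0, 0], "rotation": [0, 0, 0]}]' --fingers 1 --grip_force 30

```text
clock: 4.4
position: [0.6073, -0.0706, 0.1787]
ee_rot: [0.001, 0.217, 0.976, 0.0]
contact_force: [0.9, -0.5, 0.1]
width: 0.0166
```

```bash
cat > kin.py <<'E'
import numpy as np
from scipy.optimize import brentq
cx,cy,yw=.518,.028,-.2045
c,s=np.cos(yw),np.sin(yw)
def f(x,y): return np.array([cx+c*x-s*y,cy+s*x+c*y])
def inv(X,Y): X-=cx;Y-=cy; return np.array([c*X+s*Y,-s*X+c*Y])
def piv(t): return np.array([-.13-.17*np.sin(t)-.0075*np.cos(t), .15-.17*np.cos(t)+.0075*np.sin(t)])
def knob_for(px,py=0,r=.178):  # hole r at (px,py) level
    t=brentq(lambda t:np.hypot(*(np.array([px,py])-piv(t)))-r,0,1.1)
    p=piv(t);d=(np.array([px,py])-p)/r
    return t,f(*(p+.25*d)),np.arctan2(d[1],d[0])+yw
def solve(X,Y,h=0): # knob world -> theta, hole3 cabinet
    q=inv(X,Y);L=np.sqrt(.25**2-h*h)
    t=brentq(lambda t:np.hypot(*(q-piv(t)))-L,-.05,1.1)
    p=piv(t);return t,p+(q-p)*.178/.25, np.arctan2(*(q-p)[::-1])+yw
E
python3 - <<'E'
from kin import *
from h import monitor
P=monitor.get_state();print(P['position'],P['contact_force'])
print(solve(*P['position'][:2]))
for dx in(-.0095,-.0075,-.0055): print(dx,knob_for(-.055+dx))
print(f(-.0625,0))
E
```

```text
[ 0.6073078  -0.07059584  0.178735  ] [ 0.93699892 -0.5287411   0.14084868]
(-0.010998285479202492, array([ 0.03745686, -0.06160512]), np.float64(-0.4400018249256169))
-0.0095 (0.6683231730097624, array([0.52309774, 0.01817628]), np.float64(-0.3240034299420748))
-0.0075 (0.6542696342886707, array([0.52525443, 0.01836947]), np.float64(-0.31523517586584693))
-0.0055 (0.6402526062978802, array([0.52740202, 0.01855228]), np.float64(-0.3066430045443027))
[0.45680233 0.04069235]
```

Call:
send_rows --deltas '[{"dp": [-0.01, 0.005, 0.06], "rotation": [-0.025, -0.055, 0]}, {"dp": [-0.02, 0.01, 0.12], "rotation": [-0.05, -0.11, 0]}, {"dp": [-0.03, 0.015, 0.19], "rotation": [-0.075, -0.165, 0]}, {"dp": [-0.04, 0.019, 0.25], "rotation": [-0.1, -0.217, 0]}, {"dp": [-0.04, 0.019, 0.25], "rotation": [-0.1, -0.217, 0]}]'

```text
clock: 4.82
position: [0.6013, -0.0674, 0.211]
ee_rot: [0.061, 0.216, 0.974, -0.013]
contact_force: [0.9, -0.0, -0.1]
width: 0.0167
```

Run:
```python
from h import *
P=monitor.get_state();print(P['position'],P['contact_force'],P['moment'])
b=grab('top','t3.png');a=grab('scene','s3.png')
A=cv2.imread('pics/s3.png')[150:240,180:320];cv2.imwrite('pics/s3z.png',cv2.resize(A,None,fx=5,fy=5,interpolation=2))
```

```text
[ 0.6012686  -0.06744646  0.21095355] [ 0.86342872 -0.0394126  -0.08449283] [-0.0183839  -0.07028529  0.00926218]
```

View pics/s3z.png

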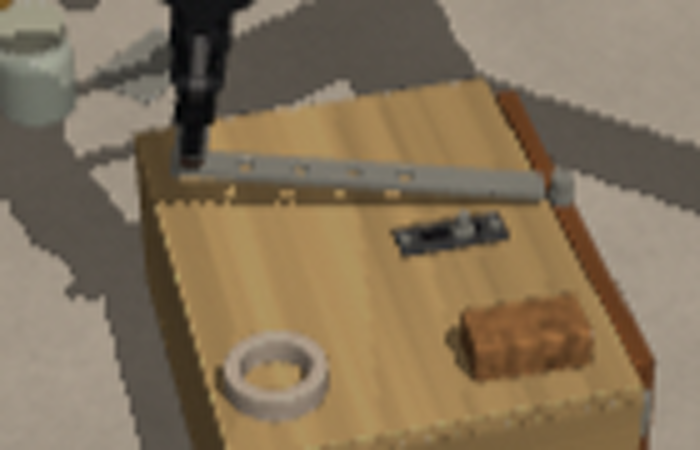

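Call:
send_rows --deltas '[{"dp": [-0.06, 0.06, 0], "rotation": [0, 0, 0.02]}, {"dp": [-0.12, 0.13, 0], "rotation": [0, 0, 0.04]}, {"dp": [-0.19, 0.2, 0], "rotation": [0, 0, 0.07]}, {"dp": [-0.26, 0.28, 0], "rotation": [0, 0, 0.1]}, {"dp": [-0.33, 0.35, 0], "rotation": [0, 0, 0.12]}, {"dp": [-0.4, 0.43, 0], "rotation": [0, 0, 0.15]}, {"dp": [-0.47, 0.5, 0], "rotation": [0, 0, 0.17]}, {"dp": [-0.54, 0.58, 0], "rotation": [0, 0, 0.2]}, {"dp": [-0.61, 0.66, 0], "rotation": [0, 0, 0.22]}, {"dp": [-0.66, 0.71, 0], "rotation": [0, 0, 0.24]}, {"dp": [-0.677, 0.729, 0], "rotation": [0, 0, 0.25]}, {"dp": [-0.677, 0.729, 0], "rotation": [0, 0, 0.25]}]'

```text
clock: 5.92
position: [0.5206, 0.0203, 0.2087]
ee_rot: [0.06, 0.155, 0.986, -0.009]
contact_force: [3.5, 0.1, -0.7]
width: 0.0166
```

Run:
```python
from h import *
import kin
P=monitor.get_state();print(P['position'],P['contact_force'],P['moment'],P['width'])
R=cv2
print(kin.solve(P['position'][0]+.0052,P['position'][1]-.0017))
b=grab('top','t4.png');a=grab('scene','s4.png')
A=cv2.imread('pics/s4.png')[150:240,200:320];cv2.imwrite('pics/s4z.png',cv2.resize(A,None,fx=6,fy=6,interpolation=2))
A=cv2.imread('pics/t4.png')[145:265,185:305];cv2.imwrite('pics/t4z.png',cv2.resize(A,None,fx=5,fy=5,interpolation=2))
```

```text
[0.52056013 0.02032343 0.2086779 ] [ 3.45955709  0.11837472 -0.69059344] [-0.13479911 -0.54812668 -0.12621337] 0.016595517154798903
(0.6514272315209352, array([-0.06207735,  0.00016076]), np.float64(-0.3125719321290057))
```

View pics/s4z.png

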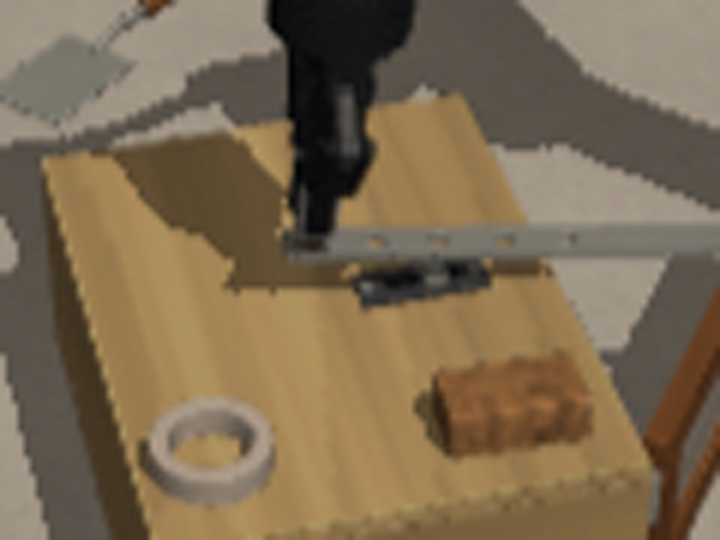

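View pics/t4z.png

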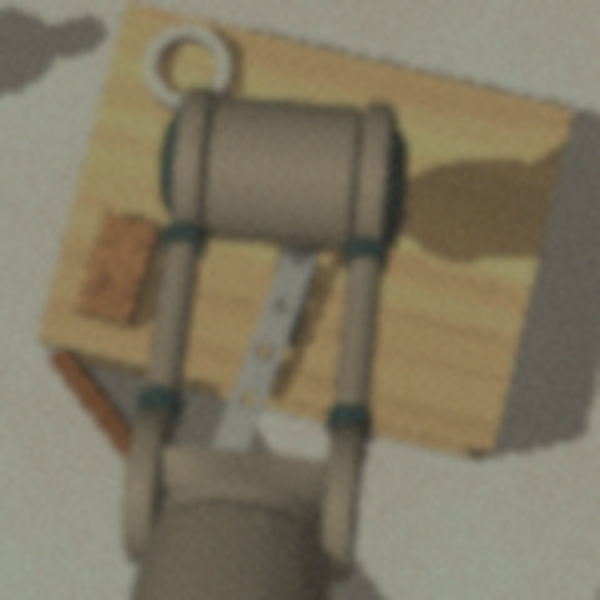

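Both views show the bar lifted. Hole 3 is at px (273,190) in the scene view and about (241,205.5) in the top view, right over the peg. I'll locate the hole more precisely.

Run:
```python
from h import *
b=cv2.imread('pics/t4.png');b0=cv2.imread('pics/t0.png')
A=b[192:222,228:258];cv2.imwrite('pics/t4h.png',cv2.resize(A,None,fx=19,fy=19,interpolation=0))
A=cv2.imread('pics/s4.png')[180:205,250:290];cv2.imwrite('pics/s4h.png',cv2.resize(A,None,fx=19,fy=19,interpolation=0))
p=grab('top');q=grab('scene')
import kin
for z in(.158,.17,.175):
  w=kin.f(-.0625,0); print(z,w2p(p,[[*w,z]]).round(2),w2p(q,[[*w,z]]).round(2))
```

```text
0.158 [[241.59 205.29]] [[272.62 192.28]]
0.17 [[241.51 204.89]] [[272.69 189.44]]
0.175 [[241.48 204.72]] [[272.72 188.25]]
```

View pics/t4h.png

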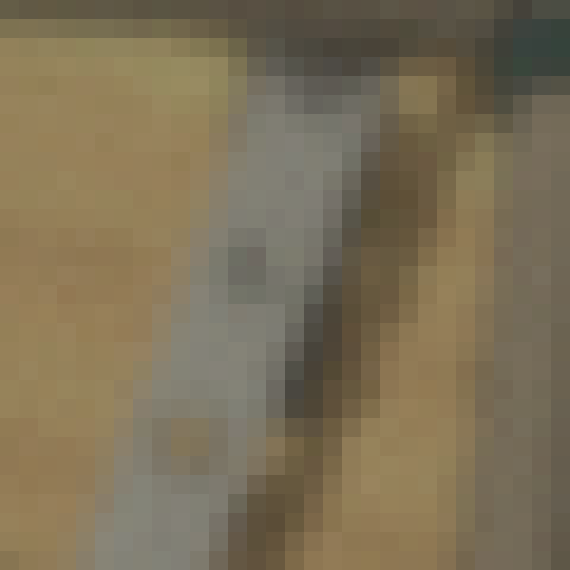

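View pics/s4h.png

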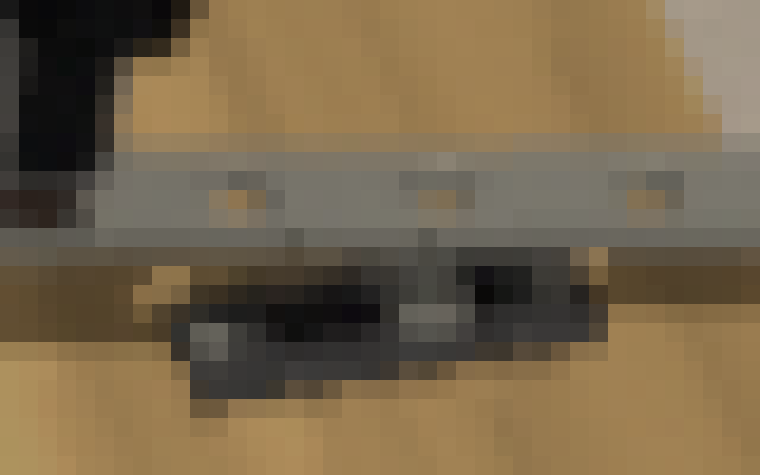

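Call:
send_rows --deltas '[{"dp": [0.008, -0.003, -0.04], "rotation": [0.012, 0.038, 0]}, {"dp": [0.017, -0.006, -0.083], "rotation": [0.025, 0.076, 0]}, {"dp": [0.017, -0.006, -0.083], "rotation": [0.025, 0.076, 0]}, {"dp": [0.017, -0.006, -0.083], "rotation": [0.025, 0.076, 0]}]'

```text
clock: 6.45
position: [0.5233, 0.0183, 0.1975]
ee_rot: [0.039, 0.156, 0.987, -0.006]
contact_force: [3.6, -0.8, -0.4]
width: 0.0169
```

```bash
cat > look.py <<'E'
import sys
from h import *
import kin
n=sys.argv[1]
P=monitor.get_state();print(P['clock'],P['position'].round(4),P['contact_force'].round(2),P['moment'].round(2),P['ee_rot'].round(3))
T=[];S=[]
for i in range(4):
    p=grab('top');q=grab('scene');T.append(p['color'].astype(float));S.append(q['color'].astype(float))
T=np.mean(T,0);S=np.mean(S,0)
def z(I,x,y,w,h,k,f): cv2.imwrite(f,cv2.cvtColor(cv2.resize(np.clip((I[y:y+h,x:x+w]-30)*1.6,0,255).astype(np.uint8),None,fx=k,fy=k,interpolation=cv2.INTER_CUBIC),cv2.COLOR_RGB2BGR))
z(T,226,192,32,32,18,'pics/t%s.png'%n); z(S,250,178,40,28,18,'pics/s%s.png'%n)
np.save('T%s.npy'%n,T);np.save('S%s.npy'%n,S)
E
python3 look.py 5
```

```text
6.45 [0.5233 0.0183 0.1975] [ 3.57 -0.82 -0.35] [-0.02 -0.67 -0.15] [ 0.039  0.156  0.987 -0.006]
```

View pics/t5.png

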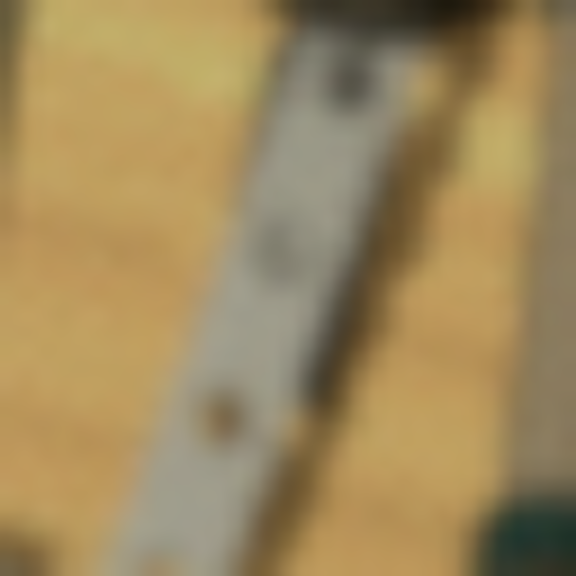

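View pics/s5.png

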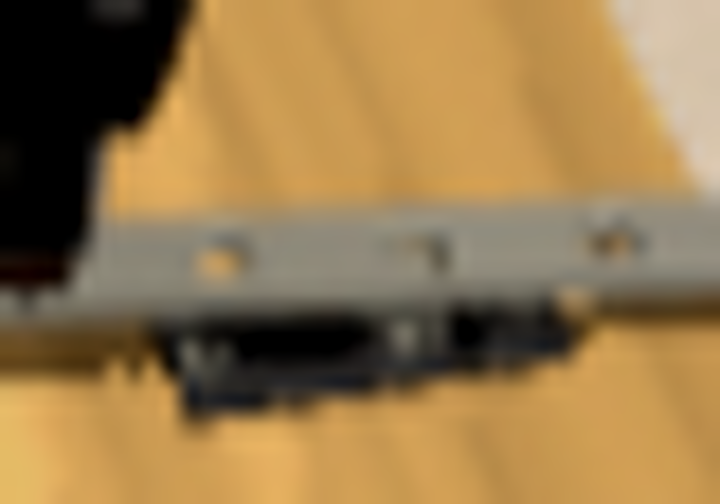

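In the top view the grey peg tip shows through hole 3 at about (240.9,205.3). The scene view shows the hole at about (273,191), with a dark gap on its -x side. I'll nudge +x by 1 mm and lower gently, watching the force.

Call:
send_rows --deltas '[{"dp": [0.008, 0, -0.01], "rotation": [0.003, 0.01, 0]}, {"dp": [0.012, -0.002, -0.02], "rotation": [0.006, 0.02, 0]}, {"dp": [0.012, -0.002, -0.03], "rotation": [0.009, 0.027, 0]}, {"dp": [0.012, -0.002, -0.03], "rotation": [0.009, 0.027, 0]}]'

```text
clock: 7.18
position: [0.5243, 0.0184, 0.1944]
ee_rot: [0.032, 0.155, 0.987, -0.005]
contact_force: [3.8, -0.7, -0.3]
width: 0.0166
```

Call:
send_rows --deltas '[{"dp": [0.001, 0, -0.008], "rotation": [0.002, 0.007, 0]}, {"dp": [0.002, 0, -0.017], "rotation": [0.004, 0.013, 0]}, {"dp": [0.002, 0, -0.017], "rotation": [0.004, 0.013, 0]}]'

```text
clock: 7.43
position: [0.5245, 0.0184, 0.1925]
ee_rot: [0.029, 0.155, 0.987, -0.004]
contact_force: [4.0, -0.6, 0.2]
width: 0.0166
```

Call:
send_rows --deltas '[{"dp": [0.001, 0, -0.008], "rotation": [0.002, 0.007, 0]}, {"dp": [0.002, 0, -0.017], "rotation": [0.004, 0.013, 0]}, {"dp": [0.002, 0, -0.017], "rotation": [0.004, 0.013, 0]}]'

```text
clock: 7.68
position: [0.5248, 0.0184, 0.1905]
ee_rot: [0.025, 0.155, 0.988, -0.004]
contact_force: [4.6, -0.2, 0.4]
width: 0.0166
```

```bash
python3 look.py 6
```

```text
7.6833 [0.5248 0.0184 0.1905] [ 4.58 -0.2   0.42] [-0.05 -0.6  -0.18] [ 0.025  0.155  0.988 -0.004]
```

View pics/t6.png

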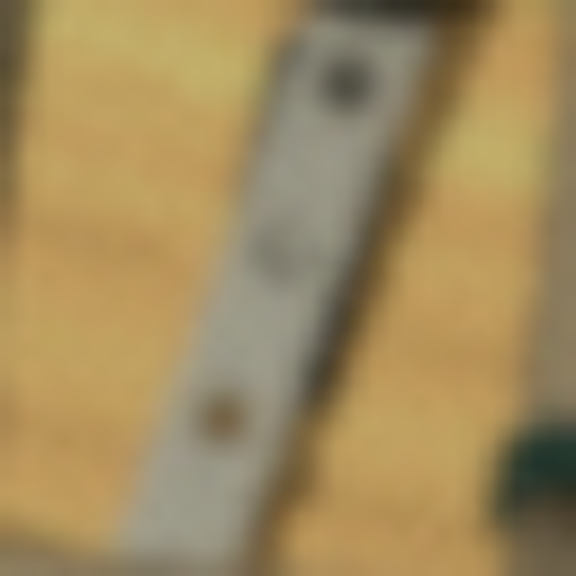

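View pics/s6.png

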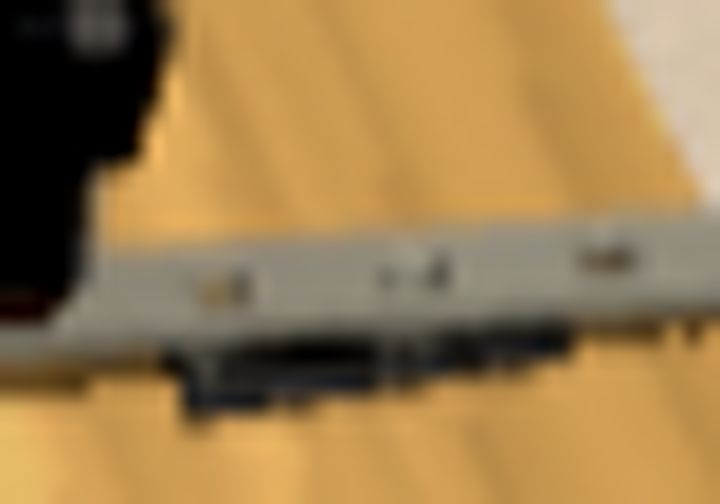

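Call:
send_rows --deltas '[{"dp": [0.001, 0, -0.008], "rotation": [0.002, 0.007, 0]}, {"dp": [0.002, 0, -0.017], "rotation": [0.004, 0.013, 0]}, {"dp": [0.002, 0, -0.017], "rotation": [0.004, 0.013, 0]}]'

```text
clock: 8.33
position: [0.525, 0.0184, 0.1884]
ee_rot: [0.022, 0.155, 0.988, -0.003]
contact_force: [4.2, -0.6, -0.4]
width: 0.0163
```

Call:
send_rows --deltas '[{"dp": [0.001, 0, -0.008], "rotation": [0.002, 0.007, 0]}, {"dp": [0.002, 0, -0.017], "rotation": [0.004, 0.013, 0]}, {"dp": [0.002, 0, -0.017], "rotation": [0.004, 0.013, 0]}]'

```text
clock: 8.58
position: [0.5252, 0.0184, 0.1863]
ee_rot: [0.019, 0.155, 0.988, -0.003]
contact_force: [4.2, -1.1, -0.2]
width: 0.0165
```

Call:
send_rows --deltas '[{"dp": [0.001, 0, -0.008], "rotation": [0.002, 0.007, 0]}, {"dp": [0.002, 0, -0.017], "rotation": [0.004, 0.013, 0]}, {"dp": [0.003, 0, -0.025], "rotation": [0.006, 0.02, 0]}, {"dp": [0.003, 0, -0.025], "rotation": [0.006, 0.02, 0]}]'

```text
clock: 8.92
position: [0.5255, 0.0184, 0.1833]
ee_rot: [0.013, 0.155, 0.988, -0.002]
contact_force: [4.5, -1.1, -0.0]
width: 0.0173
```

Call:
send_rows --deltas '[{"dp": [0.001, 0, -0.008], "rotation": [0.002, 0.007, 0]}, {"dp": [0.002, 0, -0.017], "rotation": [0.004, 0.013, 0]}, {"dp": [0.003, 0, -0.025], "rotation": [0.006, 0.02, 0]}, {"dp": [0.003, 0, -0.025], "rotation": [0.006, 0.02, 0]}]'

```text
clock: 9.25
position: [0.526, 0.0184, 0.1805]
ee_rot: [0.008, 0.155, 0.988, -0.001]
contact_force: [4.5, -0.9, 0.0]
width: 0.0168
```

```bash
python3 look.py 7
```

```text
9.25 [0.526  0.0184 0.1805] [ 4.55 -0.95  0.04] [-0.   -0.54 -0.15] [ 0.008  0.155  0.988 -0.001]
```

View pics/s7.png

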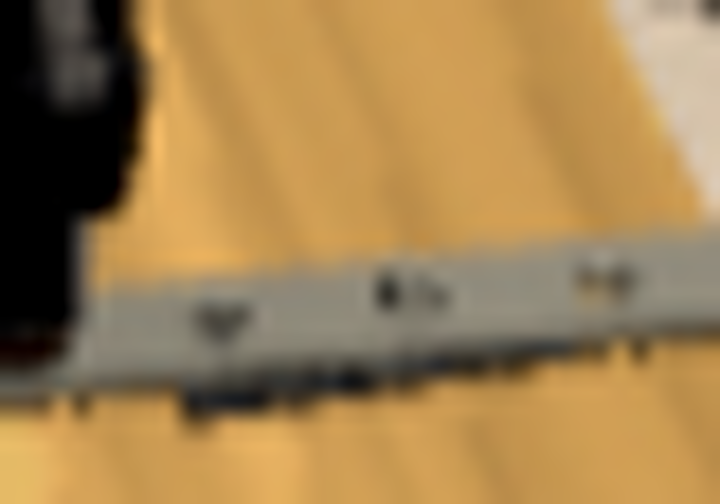

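View pics/t7.png

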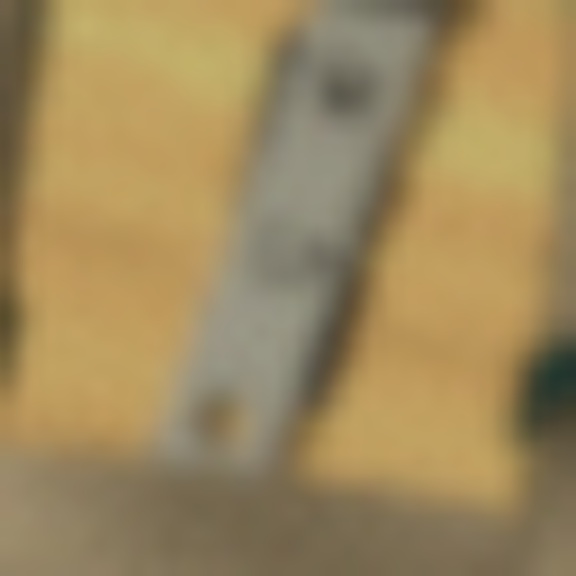

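Call:
send_rows --deltas '[{"dp": [0.001, 0, -0.008], "rotation": [0.002, 0.007, 0]}, {"dp": [0.003, 0, -0.015], "rotation": [0.003, 0.011, 0]}, {"dp": [0.004, 0, -0.019], "rotation": [0.003, 0.013, 0]}, {"dp": [0.004, 0, -0.019], "rotation": [0.003, 0.013, 0]}]'

```text
clock: 9.98
position: [0.5264, 0.0185, 0.1783]
ee_rot: [0.005, 0.155, 0.988, -0.001]
contact_force: [3.5, -0.2, 2.5]
width: 0.017
```

Call:
send_rows --deltas '[{"dp": [0.004, 0, 0], "rotation": [0, 0, 0]}, {"dp": [0.008, -0.002, 0], "rotation": [0, 0, 0]}, {"dp": [0.008, -0.002, 0], "rotation": [0, 0, 0]}]'

```text
clock: 10.23
position: [0.5274, 0.0181, 0.1784]
ee_rot: [0.005, 0.155, 0.988, -0.001]
contact_force: [4.1, -1.1, 2.5]
width: 0.0169
```

Call:
send_rows --deltas '[{"dp": [0.004, 0, 0], "rotation": [0, 0, 0]}, {"dp": [0.008, -0.002, 0], "rotation": [0, 0, 0]}, {"dp": [0.008, -0.002, 0], "rotation": [0, 0, 0]}]'

```text
clock: 10.48
position: [0.5279, 0.0179, 0.1782]
ee_rot: [0.005, 0.155, 0.988, -0.001]
contact_force: [2.4, -0.9, 2.0]
width: 0.0167
```

The pull is dropping as the peg takes the load. One small step more, then release.

Call:
send_rows --deltas '[{"dp": [0.004, 0, 0], "rotation": [0, 0, 0]}, {"dp": [0.006, -0.002, 0], "rotation": [0, 0, 0]}, {"dp": [0.006, -0.002, 0], "rotation": [0, 0, 0]}]'

```text
clock: 10.73
position: [0.5281, 0.0178, 0.178]
ee_rot: [0.004, 0.155, 0.988, -0.001]
contact_force: [0.0, -0.3, 2.0]
width: 0.0166
```

Call:
send_rows --deltas '[{"dp": [0, 0, 0], "rotation": [0, 0, 0]}, {"dp": [0, 0, 0], "rotation": [0, 0, 0]}, {"dp": [0, 0, 0], "rotation": [0, 0, 0]}, {"dp": [0, 0, 0], "rotation": [0, 0, 0]}, {"dp": [0, 0, 0], "rotation": [0, 0, 0]}]' --fingers 0.2

```text
clock: 11.15
position: [0.5287, 0.0178, 0.1781]
ee_rot: [0.005, 0.155, 0.988, -0.001]
contact_force: [-0.3, -0.7, 0.4]
width: 0.0341
```

```bash
python3 look.py 8
```

```text
11.15 [0.5287 0.0178 0.1781] [-0.3  -0.67  0.41] [-0.06  0.04 -0.04] [ 0.005  0.155  0.988 -0.001]
```

View pics/s8.png

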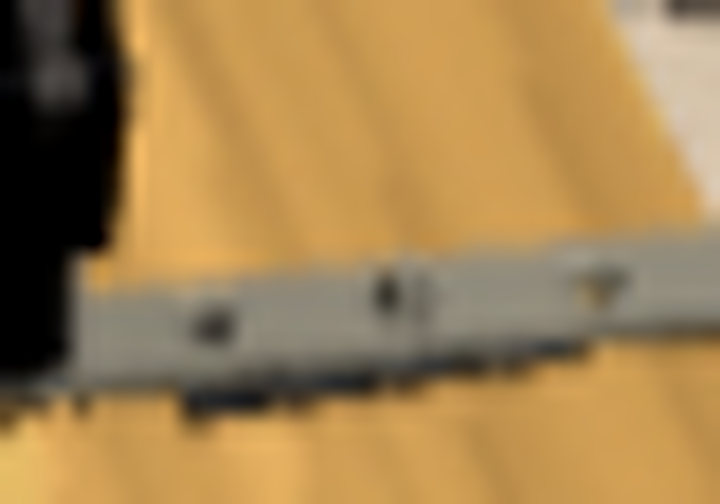

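The stay holds. I'll retreat straight up.

Call:
send_rows --deltas '[{"dp": [0, 0, 0.15], "rotation": [0, 0, 0]}, {"dp": [0, 0, 0.35], "rotation": [0, 0, 0]}, {"dp": [0, 0, 0.6], "rotation": [0, 0, 0]}, {"dp": [0, 0, 0.85], "rotation": [0, 0, 0]}, {"dp": [0, 0, 1], "rotation": [0, 0, 0]}, {"dp": [0, 0, 1], "rotation": [0, 0, 0]}]'

```text
clock: 12.05
position: [0.5313, 0.0175, 0.3031]
ee_rot: [0.01, 0.155, 0.988, -0.001]
contact_force: [0.4, 0.2, 0.6]
width: 0.0342
```

Call:
send_rows --deltas '[{"dp": [-0.3, 0.3, 0], "rotation": [0, 0, 0]}, {"dp": [-0.6, 0.6, 0], "rotation": [0, 0, 0]}, {"dp": [-0.9, 1, 0], "rotation": [0, 0, 0]}, {"dp": [-0.9, 1, 0], "rotation": [0, 0, 0]}]'

```text
clock: 12.38
position: [0.4186, 0.1387, 0.2972]
ee_rot: [0.004, 0.156, 0.988, -0.001]
contact_force: [0.8, -0.1, -0.3]
width: 0.0344
```

Call:
send_rows --deltas '[{"dp": [-0.3, 0.3, 0], "rotation": [0, 0, 0]}, {"dp": [-0.6, 0.6, 0], "rotation": [0, 0, 0]}, {"dp": [-0.9, 1, 0], "rotation": [0, 0, 0]}, {"dp": [-0.9, 1, 0], "rotation": [0, 0, 0]}]'

```text
clock: 12.72
position: [0.3104, 0.2586, 0.2975]
ee_rot: [0.005, 0.155, 0.988, -0.001]
contact_force: [1.0, 0.8, -0.3]
width: 0.0342
```

```bash
python3 look.py 9
python3 - <<'E'
import cv2,numpy as np
for n in 'TS':
  I=np.load(n+'9.npy')[140:270,180:340];cv2.imwrite('pics/%s9w.png'%n,cv2.cvtColor(cv2.resize(np.clip(I*1.3,0,255).astype(np.uint8),None,fx=4.5,fy=4.5,interpolation=2),cv2.COLOR_RGB2BGR))
E
```

```text
12.7167 [0.3104 0.2586 0.2975] [ 1.02  0.78 -0.31] [ 0.02  0.   -0.02] [ 0.005  0.155  0.988 -0.001]
```

View pics/T9w.png

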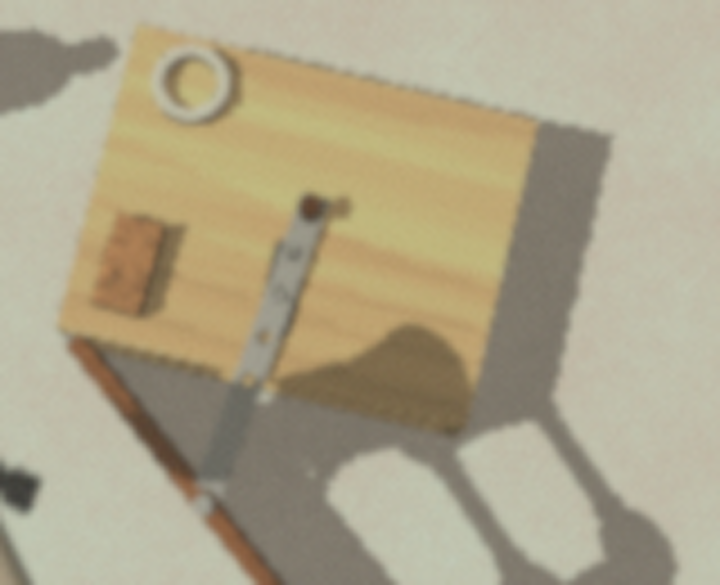

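View pics/S9w.png

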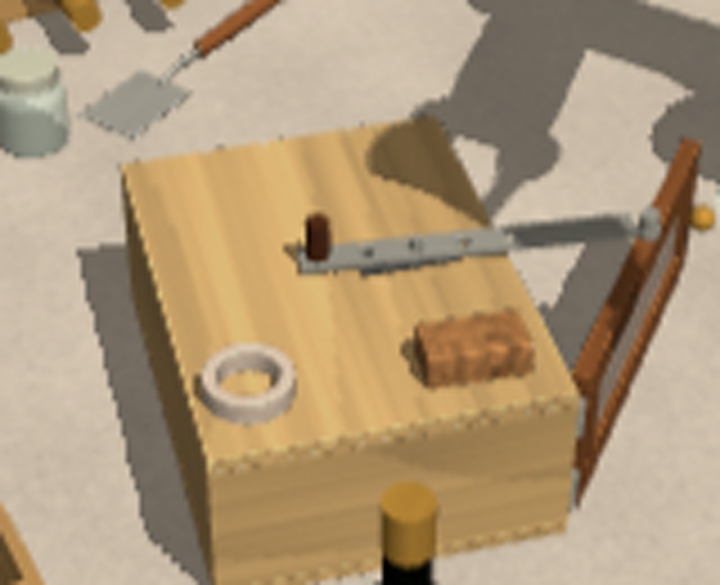

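Run:
```python
from h import *
import kin
p=grab('top');q=grab('scene')
u,v=180+312/4.5,140+207/4.5
k=p2plane(p,u-.4,v-.4,.186);print('knob',k, p2w(p,u,v)); print(kin.solve(k[0],k[1]))
# bar surface height, median along the bar
t,h,y=kin.solve(.528,.0178)
for r in(.06,.125,.16,.196,.232):
  P=kin.piv(t);e=(h-P)/.178;w=kin.f(*(P+e*r));
  o=[]
  for im in(p,q):
    a=w2p(im,[[*w,.152]])[0]; o.append(np.median([p2w(im,a[0]+i,a[1]+j)[2] for i in(-1,0,1) for j in(0,)]))
  print(r,np.round(o,4))
print(manip.sign_off())
```

```text
knob [0.52453038 0.01580153 0.186     ] [0.52337302 0.0143588  0.18450711]
(0.6534143346337795, array([-0.06260136, -0.0019219 ]), np.float64(-0.3255763403577313))
0.06 [0.1485 0.1538]
0.125 [0.1525 0.1518]
0.16 [0.1537 0.1522]
0.196 [0.1547 0.1481]
0.232 [0.1542 0.149 ]
the job is handed in; nothing more can be done
None
```

The door now stands ajar at about 0.65 rad, held by the stay alone with its third hole over the peg. I handed the job in at about 13 s, so there was plenty of time left.

**What I did:** I gripped the knob and lifted the bar about 30 mm. I pulled the door open until hole 3 was over the peg, guided by both camera views, and lowered the bar in small steps. It went on without pressing: the vertical force on the tool never read above 2.5 N. Then I eased the spring load onto the peg, where the pull dropped from about 4 N to 0, opened the fingers and backed the arm away.

**Last checks before handing in:**
- **Bar height:** the depth readings put the bar's upper face at about 0.152 m along its length, give or take 4 mm. That fits a level bar fully home, and the knob top read 0.1845 m where 0.186 m was expected.
- **Hole position:** the image of the knob puts hole 3 at about -7.5 mm in x and -2 mm in y from the plate's centre, inside the limits.
- **Bystanders:** the tape roll, cork block, jar and trowel looked undisturbed. I did not check the tub, brush and bottle one by one at the end, but the arm went nowhere near them.

**Disagreement:** the final knob position from the camera differs by about 4 mm from where the arm let go of it, which I put down to image resolution. No check failed.

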